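# Clear the ball guide, press the relay home, fire the test button

## Robot

A 6-joint arm with a two-finger parallel gripper is mounted at the origin on the work surface. World frame = base frame: x ahead of the robot, y to its left, z up, the work surface at z = 0. Lengths are in m, angles in degrees, forces in N, time in s.
With the tool pointing down it reaches from about 0.4 to 0.825 m from the base axis. Payload 7 kg.
Tool frame: the origin (TCP) lies between the finger pads; the fingertips stand tips_ahead ahead of it and the grasp point (between the pads) lies 3 mm ahead of it (tips_ahead is the distance from the TCP to the fingertips, in m); z points along the fingers, y is the line along which they close (so a half turn about z gives the same grasp; the last joint's range is limited). The gripper opens to 88 mm and grips with 3 to 60 N. Pads are 19 mm wide; open, the fingers measure 130 mm over their backs; the gripper's body (78 mm by 193 mm) begins 47 mm behind the grasp point.
Start: joints at [81.079, 20.546, 0.682, 0, -70.136, -16.507], TCP at [0.29, 0.61, 0.249] pointing down, gripper open.
Joint ranges: [-176.03, 176.03], [-82.01, 121.73], [-58.28, 71.71], [-173.87, 95.51], [-174.79, -0.11], [-173.66, 173.66]. Speed limits (degrees/s): [136.94, 136.94, 172.46, 180, 180, 180].

## Interface

Orientations are given as a 3x3 rotation matrix whose columns are the frame's x, y, z axes.
In Python, from station import get_obs, camera, get_calibration, finish_job, tips_ahead gives the robot as it stands.
- The arm moves only by the shell command python3 -m creep 'ROWS' [FORCE]. ROWS is JSON, a list that holds one entry, the list of rows, each a list of 5 numbers: the closure, from 0 (fully open) to 1 (shut), then the shift along the world's x, y, z in mm, then the turn about the world's z in rad. In form: [[[grip, x, y, z, spin], ...]]. A call has 1 to 10 rows; each row shifts and turns the commanded pose from where the row before left it; what a row does not reach is not made up. A row lasts 1/12 s, in which the tool goes at most 41.7 mm and 7.16 degrees, less where a joint would pass 70% of its speed; a pose out of reach is approached as far as the arm can. A call with a gripper value outside its range is refused whole. The fingers move at their own pace and stop on an object; FORCE is the grip in N (left out, the last holds). Time passes only in rows, so rows that do not move let the fingers close. It gives the time, the measured TCP pose, the force, the opening and the grip force at its end, in the units of the state.
- get_obs(): the state, without advancing time (a new reading comes with each control period).
- camera(name): name is "scene" or "side" or "wrist"; returns (picture, depth): 400x640x3 uint8, red, green, blue; 400x640 float32, m along the optical axis (not along the pixel's ray), 0 where there is no reading.
- get_calibration(name): a dict with "fx", "fy", "cx", "cy" (pixels), "T" (4x4, takes a point from camera to world coordinates). Camera axes: x right, y up, looking along -z (the intrinsics and any distortion apply to the point x, -y, -z); pixel columns grow to the right and rows downward; lengths in m; the calibration is good to about 2 mm. A picture is of the moment at which its call begins: read the wrist's pose just before it. get_calibration takes no time and is no camera call; for the wrist camera it gives the pose at the moment of the call.
- finish_job(): hands the job in; it is judged then, once.
The state is a dict: "time": time; "joints": joint angles; "qd": joint speeds; "joint_efforts": joint torques, N m; "eef_pos": TCP position; "tool_rot": TCP orientation; "contact_force": force on the tool from outside, world axes, zero at the start; "ft_torque": the same for the moment, N m; "grip_width": finger opening in m; "finger_force": force on a finger pad.
Only numpy, scipy, OpenCV 4.12 (cv2) and the standard library are available. Lean on these libraries where they do the work, as an engineer would, in place of code of your own. Each camera call takes 0.05 s, during which the arm holds its last target. There are 200 camera calls.

## Task

The chrome ball guide has been left lying across the relay on the test bed: lift it off and set it down, without dropping it, standing on its flat base inside the open parts tray. Then push the relay block straight down into its recess until its top is flush with the bed, and finally push the test button on the panel box all the way in and let it spring back. Leave the flipper bracket, rollover buttons, screwdriver and jar where they lie.

Things in the scene. Friction and masses are not known exactly. Their poses are not given: they have to be found in the camera images.
- ball_guide: chrome ball guide, loose, 0.2 kg, 172 mm long: upright rib 12 mm wide, 42 mm high overall, on a flat base 30 mm wide, 4 mm thick (inverted T). Middle 88 mm straight along x; both ends bend 20 degrees towards +y. Origin: centre of the underside of the straight middle, z up. It starts balanced on top of the relay, at any angle across it. Grip the rib at its middle, closing along y
- relay: black bakelite relay block 100 x 50 x 40 mm (x, y, z), loose, about 0.28 kg, brass terminals level with its flat top; origin at the centre of its underside. It starts upright in the recess of the test bed with its top 12 mm above the bed's top, resting on the stiff contact plate
- test_bed: fixed aluminium block 170 x 110 x 50 mm (x, y, z), origin at the centre of its underside, with an upright rectangular recess 104 x 54 mm, 40 mm deep, in the middle of its top. The relay is flush when its top is level with the bed's top at 50 mm, that is its underside 10 mm above the bed's
- contacts (a joint): travel in m of the contact plate under the relay: 0 is up (relay 12 mm proud), 0.012 is fully down (relay flush). It is stiff: it moves only when pushed down with about 10 N on the relay, and stays where it is left
- tray: fixed open grey parts tray 240 x 130 x 30 mm (x, y, z) outside, walls and floor 5 mm thick, empty; origin at the centre of its underside, so the inner floor is 5 mm above the origin. It stands on the left or right of the test bed, the panel on the other side
- panel: fixed grey steel test panel box 130 x 120 x 60 mm (x, y, z), origin at the centre of its underside. The test button stands on its top, 25 mm from the box centre towards -x
- test_button_top (a point): centre of the top face of the round test button (36 mm in diameter), which is pressed straight down
- test_button (a joint): travel in m of the test button: 0 is out, 0.008 is fully in. A spring pushes it back; fully in takes 5 N
- flipper_bracket: cast aluminium flipper bracket, loose, 100 x 50 mm base, 36 mm high, origin at the centre of its underside, at the far right. Bystander
- rollover0: amber translucent plastic rollover button, loose round disc 40 mm in diameter and 18 mm high with a raised centre; origin at the centre of its underside. Bystander beyond the far end of the test bed
- rollover1: amber translucent plastic rollover button, loose round disc 40 mm in diameter and 18 mm high with a raised centre; origin at the centre of its underside. Bystander on the robot's side of the panel
- rollover2: amber translucent plastic rollover button, loose round disc 40 mm in diameter and 18 mm high with a raised centre; origin at the centre of its underside. Bystander on the robot's side of the tray
- screwdriver: screwdriver, loose, 190 mm long, lying across at the far side of the cart top. Bystander
- jar: white jar, loose, 66 mm in diameter, 80 mm high, at the far left; origin at the centre of its underside. Bystander

How it is judged:
By the outcome, as a careful person would: the job done as asked, in the order asked, and still so for the second after the job is handed in, with the robot touching nothing.
It also fails if it takes over 53 s, if anything falls off the work surface, if the arm or the gripper's body presses on something with over 40 N, if the wrist force passes 120 N, or if a joint passes its speed limit or range.

## Working session

There is one attempt and no reset: what is moved stays moved. The work goes in short steps, Python scripts to look and compute and a shell command to move; the robot and the scene stay as the last step left them, time stands still between calls to the robot, and variables do not carry over. Pictures are saved under pics/ and viewed, at most 10 in all, crops included, and the job is handed in when it is done.

```bash
mkdir -p pics; ls
python3 - <<'E'
from station import *
import cv2,numpy as np
print(get_obs(),tips_ahead)
for n in("scene","side"):
    p,d=camera(n);c=get_calibration(n);print(n,c)
    cv2.imwrite(f"pics/{n}0.png",p[...,::-1]);np.savez(f"{n}0.npz",p=p,d=d,T=c["T"],k=[c["fx"],c["fy"],c["cx"],c["cy"]])
E
```

```text
pics
{'time': 0.0, 'joints': array([ 8.10791745e+01,  2.05919103e+01,  6.34033715e-01, -2.02732783e-02,
       -7.01337938e+01, -1.65080288e+01]), 'qd': array([ 0.11688687,  0.02504014, -0.01740058, -0.06664988, -0.01866926,
       -0.04300183]), 'joint_efforts': array([-2.02747979e-03, -5.82716238e+01,  2.93054706e+01,  6.99694276e+00,
        6.95110793e-03, -1.55839580e-04]), 'eef_pos': array([0.28965458, 0.60920621, 0.24761877]), 'tool_rot': array([[ 9.03067453e-01, -4.29498361e-01, -5.76852953e-04],
       [-4.29498727e-01, -9.03066169e-01, -1.52897173e-03],
       [ 1.35754465e-04,  1.62852221e-03, -9.99998665e-01]]), 'contact_force': array([ 0.40710425, -0.49632903, -0.40810554]), 'ft_torque': array([ 0.06909931, -0.03698073,  0.03547333]), 'finger_force': 0.0, 'grip_width': 0.0873879159685214} 0.022
scene {'fx': 403.266949196877, 'fy': 403.266949196877, 'cx': 316.00078925861476, 'cy': 205.10168087928272, 'T': array([[ 0.10827564, -0.79769337,  0.59326358,  1.29630739],
       [ 0.99402471,  0.09517505, -0.05344699, -0.04652643],
       [-0.01382958,  0.59550566,  0.80323206,  1.04183399],
       [ 0.        ,  0.        ,  0.        ,  1.        ]])}
side {'fx': 474.257292559336, 'fy': 474.257292559336, 'cx': 313.513972364099, 'cy': 203.16941462878825, 'T': array([[ 0.98291593,  0.13119662, -0.12908801,  0.42754783],
       [-0.1836335 ,  0.74647137, -0.63957739, -0.77858333],
       [ 0.01245011,  0.65235569,  0.75781069,  0.99918129],
       [ 0.        ,  0.        ,  0.        ,  1.        ]])}
```

View pics/scene0.png

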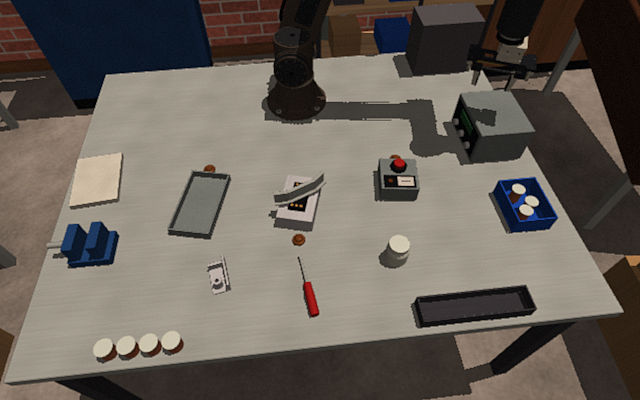

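View pics/side0.png

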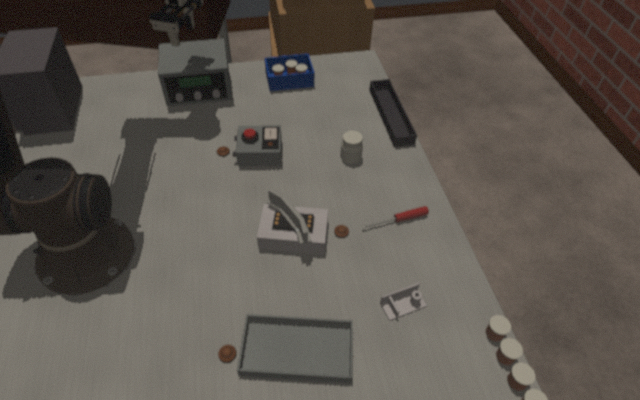

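The scene view shows the tray at about (200,203) on the right (−y), the bed with the guide across it at (300,190), and the panel with its red button at (398,165) on the left. The side view agrees. Next I'll measure from depth.

```bash
cat > h.py <<'E'
import numpy as np,cv2
from station import *
def cloud(n,f=None):
    if f: z=np.load(f);p,d,T,k=z["p"],z["d"],z["T"],z["k"]
    else:
        c=get_calibration(n);p,d=camera(n);T=c["T"];k=[c["fx"],c["fy"],c["cx"],c["cy"]]
    v,u=np.mgrid[:400,:640]
    P=np.stack([(u-k[2])/k[0]*d,-(v-k[3])/k[1]*d,-d],-1)@T[:3,:3].T+T[:3,3]
    P[d==0]=np.nan
    return p,P
def box(P,lo,hi): return P[((P>lo)&(P<hi)).all(-1)]
def rect(Q):
    r=cv2.minAreaRect((Q[:,:2]*1000).astype(np.float32));return np.round(r[0],1),np.round(r[1],1),round(r[2],1),np.round(np.median(Q[:,2])*1000,1),len(Q)
E
python3 - <<'E'
from h import *
for n in("scene","side"):
    p,P=cloud(n,n+"0.npz")
    px=dict(scene=dict(tray=(200,203),bed=(283,218),guide=(300,190),panel=(398,185),btn=(399,163)),side=dict(tray=(297,348),bed=(290,245),guide=(290,215),panel=(245,145),btn=(249,132)))[n]
    for k,(u,v) in px.items(): print(n,k,np.round(P[v,u]*1000))
    c=P[px["bed"][1],px["bed"][0]]
    print("table",np.nanmedian(box(P,[.4,-.1,-.03],[.8,.0,.03])[:,2]))
    for nm,z0,z1 in(("rib",.09,.13),("relay",.057,.067),("bed",.043,.055)):
        print(nm,rect(box(P,[.4,-.12,z0],[.8,.15,z1])))
    a=P[px["tray"][1],px["tray"][0]];print("tray rim",rect(box(P,[a[0]-.17,a[1]-.13,.022],[a[0]+.17,a[1]+.1,.036])))
    b=P[px["panel"][1],px["panel"][0]];print("panel",rect(box(P,[b[0]-.12,b[1]-.1,.05],[b[0]+.12,b[1]+.1,.066])))
    print("btn",rect(box(P,[b[0]-.12,b[1]-.1,.072],[b[0]+.12,b[1]+.1,.12])))
E
```

```text
scene tray [ 479. -348.    7.]
scene bed [597. -84.  46.]
scene guide [534. -25.  94.]
scene panel [526. 282.  63.]
scene btn [453. 299.  84.]
table 7.53227404126644e-06
rib (array([521.3, -24.5]), array([ 25.5, 168.7]), 23.8, np.float64(101.6), 300)
relay (array([520.7, -23.6]), array([ 85. , 158.4]), 49.0, np.float64(62.9), 326)
bed (array([526.4, -28.2]), array([111.2, 175.6]), 74.1, np.float64(49.2), 839)
tray rim (array([ 484.6, -342.5]), array([133.7, 245.2]), 75.5, np.float64(27.9), 486)
panel (array([476.7, 297.2]), array([120.7, 133.9]), 81.5, np.float64(59.6), 1028)
btn (array([456.8, 299.6]), array([44.7, 49. ]), 77.8, np.float64(81.5), 113)
side tray [ 485. -343.    1.]
side bed [510. -82.  24.]
side guide [519. -31.  80.]
side panel [432. 271.  58.]
side btn [448. 300.  81.]
table -0.0012202895682832393
rib (array([517.9, -28.7]), array([ 27.8, 172.7]), 24.1, np.float64(101.3), 365)
relay (array([510.3, -38.2]), array([ 98.5, 153.5]), 58.9, np.float64(61.9), 592)
bed (array([525.3, -32.1]), array([114.8, 170.7]), 74.0, np.float64(48.3), 1382)
tray rim (array([ 483.2, -346.9]), array([132.1, 240.5]), 75.8, np.float64(27.2), 974)
panel (array([472.6, 291.7]), array([123.8, 129.8]), 81.8, np.float64(58.6), 1064)
btn (array([450.6, 294.6]), array([37.8, 40.9]), 3.7, np.float64(81.2), 112)
```

```bash
python3 -m creep '[[[0,13,-37.5,2,-0.07],[0,13,-37.5,2,-0.07],[0,13,-37.5,2,-0.07],[0,13,-37.5,2,-0.07],[0,13,-37.5,2,-0.07],[0,13,-37.5,2,-0.07],[0,13,-37.5,2,-0.07],[0,13,-37.5,2,-0.07],[0,13,-37.5,2,-0.07],[0,13,-37.5,2,-0.07]]]' 10; python3 -m creep '[[[0,13,-37.5,0,0],[0,13,-37.5,0,0],[0,13,-37.5,0,0],[0,13,-37.5,0,0],[0,13,-37.5,0,0],[0,13,-37.5,0,0],[0,15,-37,0,0],[0,0,0,0,0],[0,0,0,0,0],[0,0,0,0,0]]]'
python3 - <<'E'
from h import *
o=get_obs();print(o["time"],o["eef_pos"],np.round(o["tool_rot"],3),o["joints"])
p,P=cloud("wrist");np.savez("w1.npz",p=p,P=P);cv2.imwrite("pics/w1.png",p[...,::-1])
print(get_calibration("wrist")["T"].round(3))
E
```

```text
time: 0.93
eef_pos: [0.4198, 0.2326, 0.2686]
tool_rot: [[0.411, -0.911, -0.0], [-0.911, -0.411, 0.0], [-0.0, -0.0, -1.0]]
contact_force: [1.1, 0.4, 0.2]
grip_width: 0.0876
finger_force: 0.0
time: 1.77
eef_pos: [0.5125, -0.0277, 0.2681]
tool_rot: [[0.413, -0.911, -0.001], [-0.911, -0.413, 0.0], [-0.0, 0.001, -1.0]]
contact_force: [0.4, -0.2, 1.1]
grip_width: 0.0876
finger_force: 0.0
1.7667 [ 0.51251237 -0.02772197  0.26809689] [[ 0.413 -0.911 -0.001]
 [-0.911 -0.413  0.   ]
 [-0.     0.001 -1.   ]] [ 1.88334052e+01  4.47249639e+00 -1.76210010e+01 -1.98310482e-02
 -6.79584258e+01  5.55412372e+00]
[[-0.91   0.394  0.126  0.548]
 [-0.414 -0.867 -0.279 -0.103]
 [-0.001 -0.306  0.952  0.405]
 [ 0.     0.     0.     1.   ]]
```

View pics/w1.png

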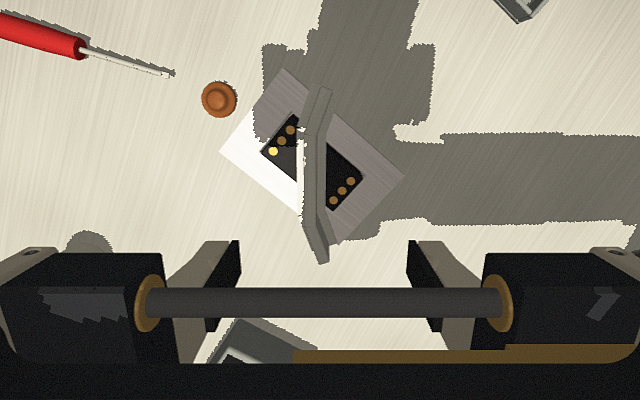

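The wrist view shows the guide's straight part running from about (315,120) to (308,215), with both ends bending towards image right. The bed and relay lie beneath it at (313,155). Next I'll fit the rib's middle and pitch.

Run:
```python
from h import *
P=np.load("w1.npz")["P"]
R=box(P,[.4,-.15,.097],[.62,.1,.12]);print("rib",rect(R))
a=np.deg2rad(114);ex=np.array([np.cos(a),np.sin(a)]);ey=np.array([-ex[1],ex[0]])
c=np.array([.519,-.028]);s=(R[:,:2]-c)@ex*1e3;t=(R[:,:2]-c)@ey*1e3
for k in range(-95,96,10):
    m=abs(s-k)<5
    if m.sum()>3: print(k,m.sum(),np.round([t[m].min(),t[m].max(),(t[m].min()+t[m].max())/2,np.median(R[m,2])*1e3],1))
m=abs(s)<32
print(np.polyfit(s[m],t[m],1),"slope deg",np.degrees(np.polyfit(s[m],t[m],1)[0]),"s ext",s.min(),s.max())
B=box(P,[.4,-.15,.063],[.62,.1,.072]);print("base",len(B),rect(B))
print("relay",rect(box(P,[.43,-.12,.058],[.62,.06,.0625])),"bed",rect(box(P,[.43,-.14,.045],[.62,.08,.053])))
```

```text
rib (array([519.8, -27. ]), array([ 25. , 170.7]), 23.8, np.float64(104.4), 2363)
-85 56 [  0.4  11.6   6.  104.3]
-75 176 [ -3.9  11.7   3.9 104.4]
-65 174 [ -7.5   8.3   0.4 104.4]
-55 174 [-11.    4.   -3.5 104.5]
-45 152 [-13.    0.5  -6.2 104.5]
-35 145 [-13.   -2.1  -7.6 104.5]
-25 141 [-13.1  -2.1  -7.6 104.5]
-15 142 [-13.2  -2.1  -7.7 104.4]
-5 135 [-13.3  -2.1  -7.7 104.4]
5 134 [-13.4  -2.1  -7.8 104.3]
15 133 [-13.5  -2.1  -7.8 104.4]
25 129 [-13.7  -2.1  -7.9 104.4]
35 125 [-13.8  -2.2  -8.  104.4]
45 125 [-13.8  -0.2  -7.  104.5]
55 128 [-12.    3.8  -4.1 104.3]
65 124 [ -8.1   6.8  -0.6 104.5]
75 121 [ -4.2  11.    3.4 104.3]
85 49 [-1.00e-01  1.10e+01  5.40e+00  1.04e+02]
[-4.69522772e-03 -7.71290643e+00] slope deg -0.26901673225201994 s ext -84.76719911923838 85.94046037634902
base 3305 (array([524.1, -25.8]), array([ 89.7, 172. ]), 38.8, np.float64(66.3), 3305)
relay (array([515. , -24.9]), array([ 66.1, 134.2]), 63.4, np.float64(62.0), 1220) bed (array([527.6, -30.8]), array([110.4, 170.4]), 74.0, np.float64(50.6), 9187)
```

```bash
python3 -m creep '[[[0,7,2,-20,-0.01],[0,6.5,1.5,-36,0],[0,0,0,-36,0],[0,0,0,-36,0],[0,0,0,-25,0],[0,0,0,-16,0],[0,0,0,-6,0],[0,0,0,0,0],[0,0,0,0,0]]]' 20; python3 -m creep '[[[0.5,0,0,0,0],[0.7,0,0,0,0],[0.9,0,0,0,0],[1,0,0,0,0],[1,0,0,0,0],[1,0,0,0,0],[1,0,0,0,0],[1,0,0,0,0]]]' 20
```

```text
time: 2.57
eef_pos: [0.5268, -0.0229, 0.0944]
tool_rot: [[0.407, -0.914, 0.001], [-0.914, -0.407, -0.0], [0.0, -0.001, -1.0]]
contact_force: [0.4, 0.3, 0.9]
grip_width: 0.0876
finger_force: 0.0
time: 3.23
eef_pos: [0.5264, -0.024, 0.0936]
tool_rot: [[0.405, -0.914, 0.0], [-0.914, -0.405, -0.0], [0.0, -0.0, -1.0]]
contact_force: [-0.2, -0.7, 0.2]
grip_width: 0.04
finger_force: 0.0
```

```bash
python3 -m creep '[[[1,0,0,0,0],[1,0,0,0,0],[1,0,0,0,0],[1,0,0,0,0],[1,0,0,0,0],[1,0,0,0,0],[1,0,0,0,0],[1,0,0,0,0]]]' 25; python3 -m creep '[[[1,0,0,5,0],[1,0,0,10,0],[1,0,0,20,0],[1,0,0,20,0],[1,0,0,20,0],[1,0,0,15,0],[1,0,0,0,0],[1,0,0,0,0]]]' 25
```

```text
time: 3.9
eef_pos: [0.526, -0.024, 0.0935]
tool_rot: [[0.405, -0.914, -0.001], [-0.914, -0.405, -0.0], [-0.0, 0.001, -1.0]]
contact_force: [-2.4, -0.7, 0.9]
grip_width: 0.0119
finger_force: 25.0
time: 4.57
eef_pos: [0.5269, -0.0236, 0.1848]
tool_rot: [[0.405, -0.914, 0.003], [-0.914, -0.405, 0.001], [0.0, -0.003, -1.0]]
contact_force: [-0.3, 0.1, -3.6]
grip_width: 0.012
finger_force: 25.0
```

```bash
python3 -m creep '[[[1,-4,-20,0,0.06],[1,-4,-32,0,0.09],[1,-4,-33,0,0.09],[1,-4,-33,0,0.1],[1,-4,-33,0,0.1],[1,-4,-33,0,0.1],[1,-4,-33,0,0.1],[1,-4,-33,0,0.1],[1,-4,-33,0,0.1],[1,-5,-32,0,0.06]]]' 25; python3 -m creep '[[[1,0,0,0,0],[1,0,0,0,0],[1,0,0,0,0]]]'
python3 - <<'E'
from h import *
p,P=cloud("scene");cv2.imwrite("pics/s2.png",cv2.resize(p[130:280,120:360,::-1],None,fx=3,fy=3))
o=get_obs();print(o["eef_pos"],o["tool_rot"].round(3),o["joints"].round(1))
R=box(P,[.3,-.5,.022],[.65,-.2,.036]);print(rect(R))
p,P=cloud("wrist");print("wrist",rect(box(P,[.3,-.5,.024],[.65,-.2,.036])));cv2.imwrite("pics/w2.png",p[...,::-1])
E
```

```text
time: 5.4
eef_pos: [0.4844, -0.3403, 0.1822]
tool_rot: [[0.969, -0.246, -0.002], [-0.246, -0.969, 0.001], [-0.002, -0.0, -1.0]]
contact_force: [1.8, 0.6, -3.0]
grip_width: 0.012
finger_force: 25.0
time: 5.65
eef_pos: [0.4846, -0.3388, 0.1823]
tool_rot: [[0.968, -0.253, -0.002], [-0.253, -0.968, 0.001], [-0.002, -0.0, -1.0]]
contact_force: [0.9, 0.6, -3.0]
grip_width: 0.012
finger_force: 25.0
[ 0.48495431 -0.33832748  0.18269501] [[ 0.968 -0.252 -0.001]
 [-0.252 -0.968  0.001]
 [-0.001 -0.    -1.   ]] [-16.   15.7 -15.4  -0.  -59.   91.4]
(array([ 486.6, -341.7]), array([132.3, 245.9]), 75.2, np.float64(27.7), 411)
wrist (array([ 511.1, -352. ]), array([130.6, 188.1]), 75.9, np.float64(30.1), 4038)
```

View pics/w2.png

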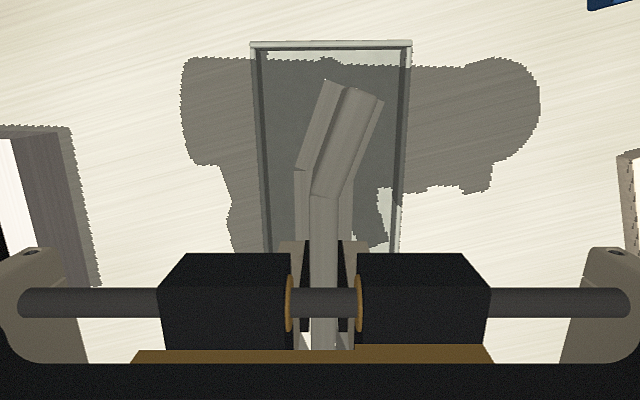

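The wrist view shows the guide held level, centred over the tray (rim from (250,45) to (412,45)) and aligned with its long side. I'll lower it.

```bash
python3 -m creep '[[[1,0,0,-20,0],[1,0,0,-30,0],[1,0,0,-30,0],[1,0,0,-30,0],[1,0,0,-18,0],[1,0,0,-8,0],[1,0,0,-4,0],[1,0,0,0,0],[1,0,0,0,0]]]' 25; python3 -m creep '[[[1,0,0,-1,0],[1,0,0,-1,0],[1,0,0,-1,0],[1,0,0,-1,0],[1,0,0,0,0],[1,0,0,0,0]]]'
```

```text
time: 6.5
eef_pos: [0.4864, -0.3389, 0.0448]
tool_rot: [[0.968, -0.25, 0.002], [-0.25, -0.968, -0.001], [0.002, 0.0, -1.0]]
contact_force: [0.0, -1.0, -1.3]
grip_width: 0.0117
finger_force: 25.0
time: 7.0
eef_pos: [0.4853, -0.339, 0.0396]
tool_rot: [[0.968, -0.251, 0.0], [-0.251, -0.968, -0.0], [0.0, -0.0, -1.0]]
contact_force: [0.8, 0.3, -1.8]
grip_width: 0.0122
finger_force: 25.0
```

```bash
python3 -m creep '[[[1,0,0,-1,0],[1,0,0,-1,0],[1,0,0,0,0],[1,0,0,0,0]]]';python3 -m creep '[[[1,0,0,-0.7,0],[1,0,0,0,0],[1,0,0,0,0]]]'; python3 -m creep '[[[1,0,0,-0.7,0],[1,0,0,0,0],[1,0,0,0,0]]]'
```

```text
time: 7.33
eef_pos: [0.4852, -0.3389, 0.0374]
tool_rot: [[0.968, -0.251, -0.0], [-0.251, -0.968, 0.0], [-0.0, -0.0, -1.0]]
contact_force: [-0.1, 0.3, -2.1]
grip_width: 0.012
finger_force: 25.0
time: 7.58
eef_pos: [0.4853, -0.3389, 0.0368]
tool_rot: [[0.968, -0.251, -0.0], [-0.251, -0.968, 0.0], [-0.0, 0.0, -1.0]]
contact_force: [-0.7, 0.7, -1.4]
grip_width: 0.012
finger_force: 25.0
time: 7.83
eef_pos: [0.4854, -0.339, 0.0365]
tool_rot: [[0.968, -0.251, 0.0], [-0.251, -0.968, -0.0], [0.0, 0.0, -1.0]]
contact_force: [-2.2, 0.4, 2.9]
grip_width: 0.0119
finger_force: 25.0
```

```bash
python3 -m creep '[[[0.8,0,0,0,0],[0.7,0,0,0,0],[0.6,0,0,0,0],[0.6,0,0,0,0],[0.6,0,0,0,0],[0.6,0,0,0,0],[0.6,0,0,0,0]]]'; python3 -m creep '[[[0.6,0,0,8,0],[0.6,0,0,20,0],[0.6,0,0,30,0],[0.6,0,0,35,0],[0.6,0,0,35,0],[0.6,0,0,20,0],[0.6,0,0,0,0],[0.6,0,0,0,0]]]'
python3 - <<'E'
from h import *
p,P=cloud("scene");cv2.imwrite("pics/s3.png",cv2.resize(p[130:280,120:360,::-1],None,fx=3,fy=3))
R=box(P,[.3,-.45,.038],[.65,-.25,.06]);print("rib",rect(R),R[:,2].max())
print("relay",rect(box(P,[.42,-.12,.057],[.64,.08,.07])),"bed",rect(box(P,[.42,-.14,.045],[.64,.1,.055])))
E
```

```text
time: 8.42
eef_pos: [0.4853, -0.3389, 0.0361]
tool_rot: [[0.968, -0.251, -0.0], [-0.251, -0.968, 0.0], [-0.0, -0.0, -1.0]]
contact_force: [0.3, -0.2, 0.0]
grip_width: 0.0347
finger_force: 0.0
time: 9.08
eef_pos: [0.486, -0.3391, 0.1863]
tool_rot: [[0.968, -0.251, 0.004], [-0.251, -0.968, -0.001], [0.004, 0.0, -1.0]]
contact_force: [0.8, 1.0, -1.9]
grip_width: 0.0348
finger_force: 0.0
rib (array([ 484.7, -340.9]), array([ 25.1, 172.7]), 75.1, np.float64(46.3), 214) 0.05209547304508422
relay (array([528.3, -28.4]), array([ 50.2, 102.2]), 73.7, np.float64(61.3), 416) bed (array([527.6, -28.5]), array([110.6, 176.1]), 74.0, np.float64(49.4), 1117)
```

View pics/s3.png

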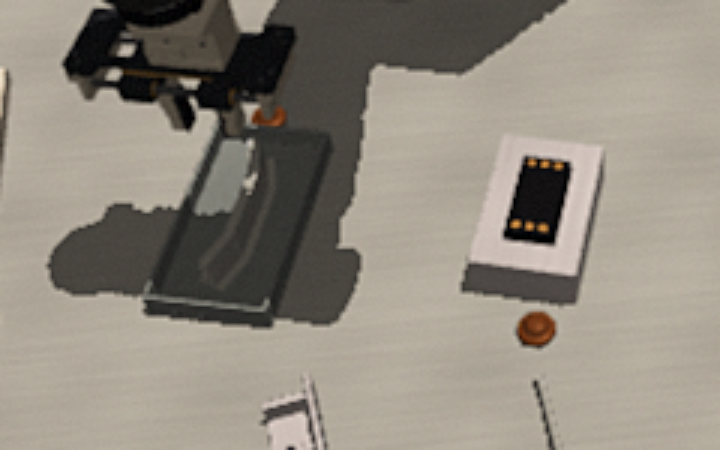

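The crop shows the guide standing in the tray at about (240,230) and the relay clear in the bed at (540,200). Next is the relay press, fingers shut.

```bash
python3 -m creep '[[[1,4,20,0,0],[1,4,32,0,0],[1,4,32,0,0],[1,4,32,0,0],[1,4,32,0,0],[1,4,32,0,0],[1,4,32,0,0],[1,4,32,0,0],[1,4.5,33,0,0],[1,5,32,0,0]]]' 20; python3 -m creep '[[[1,0,0,-30,0],[1,0,0,-30,0],[1,0,0,-25,0],[1,0,0,-9,0],[1,0,0,0,0],[1,0,0,0,0],[1,0,0,0,0]]]'
```

```text
time: 9.97
eef_pos: [0.5258, -0.0284, 0.1829]
tool_rot: [[0.968, -0.251, -0.002], [-0.251, -0.968, -0.001], [-0.002, 0.001, -1.0]]
contact_force: [1.2, 0.1, -0.1]
grip_width: 0.0005
finger_force: 0.0
time: 10.55
eef_pos: [0.5277, -0.03, 0.0913]
tool_rot: [[0.968, -0.251, 0.001], [-0.251, -0.968, 0.0], [0.001, -0.0, -1.0]]
contact_force: [0.6, 0.1, 0.2]
grip_width: 0.0002
finger_force: 0.0
```

```bash
python3 -m creep '[[[1,0,0,-4,0],[1,0,0,-2,0],[1,0,0,-2,0],[1,0,0,0,0],[1,0,0,0,0]]]';python3 -m creep '[[[1,0,0,-2,0],[1,0,0,-2,0],[1,0,0,-1,0],[1,0,0,0,0],[1,0,0,0,0]]]'; python3 -m creep '[[[1,0,0,-2,0],[1,0,0,-1,0],[1,0,0,0,0],[1,0,0,0,0]]]'
```

```text
time: 10.97
eef_pos: [0.5274, -0.0299, 0.083]
tool_rot: [[0.968, -0.251, 0.002], [-0.251, -0.968, 0.0], [0.001, -0.001, -1.0]]
contact_force: [0.0, 0.2, 5.6]
grip_width: 0.0003
finger_force: 2.5
time: 11.38
eef_pos: [0.5274, -0.0299, 0.0781]
tool_rot: [[0.968, -0.251, 0.002], [-0.251, -0.968, 0.0], [0.001, -0.001, -1.0]]
contact_force: [-0.9, -0.6, 7.4]
grip_width: 0.0004
finger_force: 3.5
time: 11.72
eef_pos: [0.5274, -0.0299, 0.0751]
tool_rot: [[0.968, -0.251, 0.002], [-0.251, -0.968, 0.0], [0.001, -0.001, -1.0]]
contact_force: [-1.6, 0.8, 7.6]
grip_width: 0.0005
finger_force: 3.6
```

```bash
python3 -m creep '[[[1,0,0,-1,0],[1,0,0,-1,0],[1,0,0,0,0],[1,0,0,0,0]]]';python3 -m creep '[[[1,0,0,-0.7,0],[1,0,0,0,0],[1,0,0,0,0]]]'; python3 -m creep '[[[1,0,0,-0.7,0],[1,0,0,0,0],[1,0,0,0,0]]]'
```

```text
time: 12.05
eef_pos: [0.5274, -0.0299, 0.0731]
tool_rot: [[0.968, -0.251, 0.002], [-0.251, -0.968, 0.0], [0.001, -0.001, -1.0]]
contact_force: [-2.0, 0.6, 8.9]
grip_width: 0.0004
finger_force: 4.0
time: 12.3
eef_pos: [0.5274, -0.0299, 0.0725]
tool_rot: [[0.968, -0.251, 0.002], [-0.251, -0.968, 0.0], [0.001, -0.001, -1.0]]
contact_force: [-1.8, -0.3, 7.8]
grip_width: 0.0006
finger_force: 4.3
time: 12.55
eef_pos: [0.5274, -0.0299, 0.0723]
tool_rot: [[0.968, -0.251, 0.002], [-0.251, -0.968, 0.0], [0.002, -0.001, -1.0]]
contact_force: [-4.1, 1.6, 14.3]
grip_width: 0.0008
finger_force: 6.9
```

```bash
python3 -m creep '[[[1,0,0,-0.7,0],[1,0,0,0,0],[1,0,0,0,0]]]';python3 -m creep '[[[1,0,0,10,0],[1,0,0,30,0],[1,0,0,40,0],[1,0,0,40,0],[1,-8,36,40,0],[1,-8,36,20,0],[1,-8,36,0,0],[1,-8,36,0,0],[1,-8,36,0,0],[1,-8,36,0,0]]]';python3 -m creep '[[[1,-9,37,0,0],[1,-9,37,0,0],[1,-9,37,0,0],[1,0,0,0,0],[1,0,0,0,0],[1,0,0,0,0]]]'
python3 - <<'E'
from h import *
o=get_obs();print(o["time"],o["eef_pos"])
p,P=cloud("wrist");cv2.imwrite("pics/w4.png",p[...,::-1])
print("btn",rect(box(P,[.38,.2,.072],[.57,.39,.11])),"panel",rect(box(P,[.35,.18,.054],[.6,.41,.066])))
p,P=cloud("side")
m=box(P,[.42,-.14,.03],[.64,.1,.1]);m[:,2]*=1000;c=(m[:,:2]-[.5275,-.03])@np.array([[.961,.276],[-.276,.961]])
a=(abs(c)<[.04,.017]).all(1);b=((abs(c[:,0])>.058)&(abs(c[:,0])<.08)&(abs(c[:,1])<.045));print("relay z",np.median(m[a,2]),"bed z",np.median(m[b,2]),a.sum(),b.sum())
cv2.imwrite("pics/d4.png",p[...,::-1])
E
```

```text
time: 12.8
eef_pos: [0.5275, -0.0299, 0.0722]
tool_rot: [[0.968, -0.25, 0.002], [-0.25, -0.968, -0.0], [0.002, -0.0, -1.0]]
contact_force: [-6.4, 2.8, 20.6]
grip_width: 0.0006
finger_force: 10.5
time: 13.63
eef_pos: [0.4799, 0.1789, 0.2413]
tool_rot: [[0.968, -0.251, 0.001], [-0.251, -0.968, 0.001], [0.001, -0.001, -1.0]]
contact_force: [1.4, 0.1, -0.7]
grip_width: 0.0002
finger_force: 0.0
time: 14.13
eef_pos: [0.4534, 0.2883, 0.2405]
tool_rot: [[0.968, -0.25, -0.0], [-0.25, -0.968, -0.0], [-0.0, 0.0, -1.0]]
contact_force: [0.4, 0.0, 0.6]
grip_width: 0.0006
finger_force: 0.0
14.1333 [0.453415   0.28832723 0.24045083]
btn (array([451.2, 298.7]), array([50.3, 49.9]), 37.7, np.float64(83.4), 1905) panel (array([475.6, 295.2]), array([120.2, 129.9]), 81.6, np.float64(61.0), 14054)
relay z 48.14438327488158 bed z 48.45235361773415 333 478
```

View pics/w4.png

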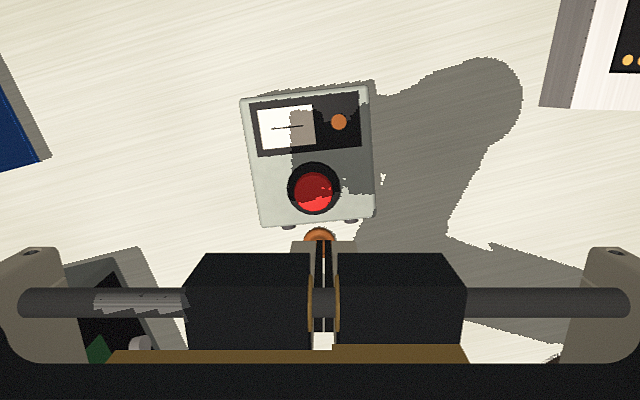

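The wrist view shows the red button at (314,190) in a black collar on the panel. I'll check the button's height against the collar before pressing.

Run:
```python
from h import *
p,P=cloud("wrist");q=p.astype(int);red=(q[...,0]>90)&(q[...,0]>2.5*q[...,1])
w=((P>[.41,.26,.06])&(P<[.5,.34,.12])).all(-1)
top=P[red&w&(P[...,2]>.075)];c,r=cv2.minEnclosingCircle((top[:,:2]*1000).astype(np.float32));print("red",c,r,np.percentile(top[:,2]*1e3,[5,50,95]).round(1))
rr=np.hypot(P[...,0]-c[0]/1e3,P[...,1]-c[1]/1e3)*1e3
for a in range(0,36,3):
    z=P[...,2][w&(rr>=a)&(rr<a+3)]*1e3;print(a,len(z),np.percentile(z,[10,50,90]).round(1))
```

```text
red (451.1319274902344, 298.732177734375) 17.886877059936523 [81.4 84.3 85.5]
0 29 [83.8 84.6 85.6]
3 102 [83.7 84.6 85.4]
6 151 [83.8 84.6 85.3]
9 231 [83.7 84.6 85.4]
12 286 [83.8 84.5 85.3]
15 406 [74.  83.3 84.7]
18 274 [71.6 72.5 73.5]
21 427 [71.6 72.5 73.6]
24 460 [60.6 71.1 72.8]
27 306 [60.2 60.7 61.5]
30 434 [60.2 60.8 61.6]
33 491 [60.2 60.7 61.5]
```

```bash
python3 -m creep '[[[1,-2.3,10.4,-20,0],[1,0,0,-35,0],[1,0,0,-35,0],[1,0,0,-25,0],[1,0,0,-15,0],[1,0,0,0,0],[1,0,0,0,0],[1,0,0,0,0]]]'; python3 -m creep '[[[1,0,0,-2,0],[1,0,0,-2,0],[1,0,0,-2,0],[1,0,0,-2,0],[1,0,0,-2,0],[1,0,0,0,0],[1,0,0,0,0]]]';python3 -m creep '[[[1,0,0,-1,0],[1,0,0,-1,0],[1,0,0,0,0],[1,0,0,0,0]]]'
```

```text
time: 14.95
eef_pos: [0.4523, 0.2988, 0.1118]
tool_rot: [[0.968, -0.252, 0.001], [-0.252, -0.968, 0.001], [0.001, -0.001, -1.0]]
contact_force: [-0.7, -0.5, 0.6]
grip_width: 0.0004
finger_force: 0.0
time: 15.53
eef_pos: [0.4519, 0.2992, 0.1009]
tool_rot: [[0.968, -0.251, 0.001], [-0.251, -0.968, 0.001], [0.001, -0.001, -1.0]]
contact_force: [1.8, -0.1, 3.3]
grip_width: 0.0004
finger_force: 1.8
time: 15.87
eef_pos: [0.4518, 0.2992, 0.0988]
tool_rot: [[0.968, -0.251, 0.001], [-0.251, -0.968, 0.001], [0.001, -0.001, -1.0]]
contact_force: [1.5, 1.2, 4.3]
grip_width: 0.0003
finger_force: 2.3
```

```bash
python3 -m creep '[[[1,0,0,-1,0],[1,0,0,0,0],[1,0,0,0,0]]]';python3 -m creep '[[[1,0,0,-0.8,0],[1,0,0,0,0],[1,0,0,0,0]]]';python3 -m creep '[[[1,0,0,-0.8,0],[1,0,0,0,0],[1,0,0,0,0]]]'
```

```text
time: 16.12
eef_pos: [0.4519, 0.2992, 0.0983]
tool_rot: [[0.968, -0.251, 0.001], [-0.251, -0.968, 0.001], [0.001, -0.001, -1.0]]
contact_force: [-0.0, 0.2, 8.8]
grip_width: 0.0002
finger_force: 4.3
time: 16.37
eef_pos: [0.4519, 0.2992, 0.0981]
tool_rot: [[0.968, -0.25, 0.001], [-0.25, -0.968, 0.001], [0.001, -0.001, -1.0]]
contact_force: [-1.8, -1.5, 15.3]
grip_width: 0.0006
finger_force: 7.5
time: 16.62
eef_pos: [0.452, 0.2992, 0.098]
tool_rot: [[0.968, -0.25, 0.002], [-0.25, -0.968, 0.001], [0.001, -0.001, -1.0]]
contact_force: [-3.1, -1.7, 20.3]
grip_width: 0.0002
finger_force: 10.7
```

The button is hard against its stop at 20 N. I'll release it, back off and make a last check.

```bash
python3 -m creep '[[[1,0,0,5,0],[1,0,0,15,0],[1,0,0,30,0],[1,0,0,40,0],[1,0,0,40,0],[1,0,0,10,0],[1,0,0,0,0],[1,0,0,0,0],[1,0,0,0,0]]]'
python3 - <<'E'
from h import *
p,P=cloud("wrist");r=np.hypot(P[...,0]-.4511,P[...,1]-.2987);print("btn z",np.nanmedian(P[...,2][r<.012]))
p,P=cloud("side");cv2.imwrite("pics/d5.png",p[...,::-1]);R=box(P,[.3,-.45,.038],[.65,-.25,.06]);print("rib",rect(R),R[:,2].max())
M=P[((P>[.42,-.14,.03])&(P<[.64,.1,.1])).all(-1)];c=(M[:,:2]-[.5275,-.03])@np.array([[.961,.276],[-.276,.961]])
for nm,s in(("relay",(abs(c)<[.045,.02]).all(1)),("bed",(abs(c[:,0])>.058)&(abs(c[:,0])<.08)&(abs(c[:,1])<.045))):
    print(nm,s.sum(),M[s,2].mean(),M[s,2].std()/s.sum()**.5)
E
```

```text
time: 17.37
eef_pos: [0.4505, 0.2981, 0.2345]
tool_rot: [[0.968, -0.251, -0.002], [-0.251, -0.968, -0.002], [-0.002, 0.002, -1.0]]
contact_force: [1.1, 0.6, -0.4]
grip_width: 0.0005
finger_force: 0.0
btn z 0.23298486860870588
rib (array([ 482.8, -346.5]), array([ 27. , 169.9]), 75.4, np.float64(44.7), 518) 0.05016332277226809
relay 435 0.04831328172614326 9.076222011594603e-05
bed 470 0.04822144182059935 8.769195854536347e-05
```

View pics/d5.png

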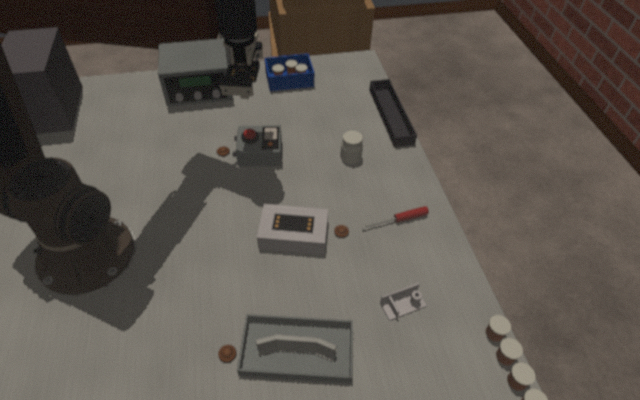

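The side view shows the guide upright in the tray at (297,345), the relay flush in the bed at (293,222), the button out at (249,134) and the bystanders where they were. Time to hand in.

```bash
python3 -c "from station import finish_job; print(finish_job())"
```

```text
the job is handed in; nothing more can be done
None
```

The job was handed in at about 17.5 s: the guide is standing in the tray and the relay measures flush to about 0.1 mm. The test button was pushed to its stop and released, and looks sprung back in the last picture, though its depth reading was blocked by the gripper; the bystanders look unmoved.

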